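Stagger drained drying trays

ROBOT

A 6-joint arm with a two-finger parallel gripper is mounted at the origin on a cart in front of the work surface, level with it; the furniture and walls round the work are solid. World frame = base frame: x ahead of the robot, y to its left, z up, the work surface at z = 0. Lengths are in m, angles in rad, forces in N, time in s.
With the tool pointing down it reaches from about 0.225 to 0.875 m from the base axis. Payload 3.4 kg.
Tool frame: the origin (TCP) lies at the very end of the fingers, on their centre line; the grasp point (between the pads) lies 19 mm behind it (manip.pinch_z is the distance from the TCP to the grasp point, in m); z points along the fingers, y is the line along which they close (so a half turn about z gives the same grasp; the last joint's range is limited). The gripper opens to 85 mm and grips with 20 to 120 N. Pads are 22 mm wide; open, the fingers measure 114 mm over their backs; the gripper's body (76 mm by 85 mm) begins 54 mm behind the grasp point. The pads swing forward as they close: fully open they stand 13 mm farther back than shut.
Start: joints at [1.057, 0.276, 1.505, -0, 1.361, -0.121], TCP at [0.22, 0.531, 0.231] pointing down, gripper open.
Joint ranges: [-2.89, 2.89], [-0.75, 2.08], [0.22, 2.7], [-1.18, 4.32], [0.11, 2.71], [-2.7, 2.7]. Speed limits (rad/s): [2.57, 2.57, 3.14, 3.14, 3.14, 3.14].

INTERFACE

Orientations are given as a unit quaternion [w, x, y, z].
In Python, from rig import manip gives the robot as it stands. The module is installed in compiled form; this text tells all that it offers.
- The arm moves only by the shell command python3 -m jog 'ROWS' [FORCE]. ROWS is JSON, a list of rows, each an object of numbers: "dx", "dy", "dz": the shift along the tool's x, y, z each as a share of 25 cm, from -1 to 1; "ax", "ay", "az": the turn, a rotation vector about the tool's x, y, z each as a share of 90 degrees, from -1 to 1; "grip": the opening, from -1 (shut) to 1 (fully open), so that 0 is half open. A call has 1 to 5 rows; each row is the pose to reach, as a shift and turn from the pose commanded when the call began, along the tool's axes at that moment; what a row does not reach only later rows make up. A row lasts 1/12 s, in which the tool goes at most 41.7 mm and 7.16 degrees, less where a joint would pass 70% of its speed; a pose out of reach is approached as far as the arm can. A call with a number of a shift or a turn outside -1 to 1 is refused whole. A call with a gripper value outside its range is refused whole. The fingers move at their own pace and stop on an object; FORCE is the grip in N (left out, the last holds). Time passes only in rows, so rows that repeat a pose let the fingers close. It gives the time, the measured TCP pose, the force, the opening and the grip force at its end, in the units of the state.
- manip.get_state(): the state, without advancing time (a new reading comes with each control period).
- manip.get_image(name): name is "side" or "top"; returns a dict with "img" (420x560x3 uint8, red, green, blue), "mtx" (3x3 intrinsics, pixels), "world_to_cam" (4x4, takes a point from world to camera coordinates). Camera axes: x right, y down, z forward; pixel columns grow to the right and rows downward; lengths in m; the calibration is good to about 2 mm. A picture is of the moment at which its call begins. There is no depth.
- manip.sign_off(): hands the job in; it is judged then, once.
The state is a dict: "clock": time; "qpos": joint angles; "qd": joint speeds; "effort": joint torques, N m; "position": TCP position; "ee_rot": TCP orientation; "contact_force": force on the tool from outside, world axes, zero at the start; "moment": the same for the moment, N m; "width": finger opening in m; "gripper_force": force on a finger pad.
Only numpy, scipy, OpenCV 4.12 (cv2) and the standard library are available. Lean on these libraries where they do the work, as an engineer would, in place of code of your own. Each camera call takes 0.05 s, during which the arm holds its last target. There are 200 camera calls.

TASK

The oiled cabinet knobs have drained: take the tray of pale wooden knobs and the tray of dark wooden knobs off the sloping drip rack and stack them, in either order, on the tray that stands on the bench, staggered so that air gets in. Hook the first one notch out over either end of the bottom tray, and the second one notch back again so that it stands straight above the bottom tray, each lying level and fully down with its underside ridges over the end wall below. Leave the tray of white knobs on the rack, leave the bottom tray where it stands, and do not disturb the wrench, screwdriver, pencil or pliers lying about.

Things in the scene. Friction and masses are not known exactly. Their poses are not given: they have to be found in the camera images.
- tray_pale_center (a point): Blue plastic stacking tray with four fixed pale wooden knobs (10 mm below the rim): 160 mm long (x), 60 wide (y), 46 high, open top (z), walls 5 mm, 0.25 kg, same end for end. Point: its centre, 23 mm below the rim. Starts in one of the rack's three bays, tilted 25 degrees with the slope. Grasp it across its 60 mm width.
- tray_dark_center (a point): Tray with four dark brown wooden knobs; shape and point as the pale one's, in another bay. Under every tray's floor run two pairs of V ridges across its width, 6 mm high (also its feet), 45 mm long. Each pair's gap is centred 37.5 mm from the tray's middle along x; it is 20 mm wide between the ridge tips, 8 mm at the floor.
- tray_white_center (a point): Tray with four glossy white knobs, otherwise like the others; it starts in the remaining bay and stays there. Point: its centre, 23 mm below the rim; x along its length, z out of its open top.
- tray_bottom_center (a point): Like tray with orange-brown wooden knobs, standing loose and level on the bench right of the rack; point: its centre, rim 23 mm above. A tray set on it with its middle 40 mm along its x drops a ridge gap over its end wall: floor on the rims, centre 40 mm above, play 1.5 mm along x, 2.5 mm along y. Unhooked it stands up to 6 mm too high.
- drip_rack: Fixed aluminium drip rack, 330 mm wide (y): a deck rising 25 degrees along its x (away from the robot), its middle 60 mm above the bench; origin on the bench under that middle. Trays lie lengthways up the slope, 108 mm apart. Two 5 mm high rails across the deck lie in the gaps of the trays' ridges, so a tray comes off square to the deck, not along it.
- adjustable_wrench: Steel adjustable wrench, 177 mm long, 38 wide, 11 high, lying loose on the bench between the rack and the bottom tray; leave it alone. Origin at the centre of its underside.
- screwdriver_amber: Screwdriver with an amber handle, 171 mm long, 28 mm high, lying loose near the bench's right edge; leave it alone. Origin at the centre of its underside.
- carpenter_pencil: Flat red carpenter's pencil, 173 mm long, 8 mm high, lying loose at the left behind the vise; leave it alone. Origin at the centre of its underside.
- pliers: Pliers with red handles, 166 mm long, 14 mm high, lying loose between the rack and the vise; leave them alone. Origin at the centre of its underside.

How it is judged:
On the way:
1. one of the two trays of wooden knobs is hooked, level and fully down, one notch out over an end of the bottom tray (((z of tray_pale_center in the frame of tray_bottom_center between 0.0375 and 0.0425 m and angle between the x axis of tray_pale_center and the x axis of tray_bottom_center, either way round below 0.12 rad and angle between the z axis of tray_pale_center and the z axis of tray_bottom_center, either way round below 0.12 rad and y of tray_pale_center in the frame of tray_bottom_center between -0.009 and 0.009 m and x of tray_pale_center in the frame of tray_bottom_center between -0.046 and 0.046 m and (x of tray_pale_center in the frame of tray_bottom_center above 0.034 m or x of tray_pale_center in the frame of tray_bottom_center below -0.034 m)) or (z of tray_dark_center in the frame of tray_bottom_center between 0.0375 and 0.0425 m and angle between the x axis of tray_dark_center and the x axis of tray_bottom_center, either way round below 0.12 rad and angle between the z axis of tray_dark_center and the z axis of tray_bottom_center, either way round below 0.12 rad and y of tray_dark_center in the frame of tray_bottom_center between -0.009 and 0.009 m and x of tray_dark_center in the frame of tray_bottom_center between -0.046 and 0.046 m and (x of tray_dark_center in the frame of tray_bottom_center above 0.034 m or x of tray_dark_center in the frame of tray_bottom_center below -0.034 m)))), for 0.2 s.
At the end, for the whole second after the job is handed in: One tray sits 40 mm (37.5 to 42.5) above the bottom tray, shifted 34 to 46 mm to either end; the other 80 mm (77 to 83) above the bottom tray, within 10 mm of straight above along it. Both within 9 mm sideways of, and 0.12 rad square with, the bottom tray, which stands level (0.05 rad) (angle between tray_bottom_center's own z axis and vertical below 0.05 rad and ((z of tray_pale_center in the frame of tray_bottom_center between 0.0375 and 0.0425 m and angle between the x axis of each of tray_pale_center, tray_dark_center and the x axis of tray_bottom_center, either way round below 0.12 rad and angle between the z axis of each of tray_pale_center, tray_dark_center and the z axis of tray_bottom_center, either way round below 0.12 rad and y of tray_pale_center in the frame of tray_bottom_center between -0.009 and 0.009 m and x of tray_pale_center in the frame of tray_bottom_center between -0.046 and 0.046 m and (x of tray_pale_center in the frame of tray_bottom_center above 0.034 m or x of tray_pale_center in the frame of tray_bottom_center below -0.034 m) and z of tray_dark_center in the frame of tray_bottom_center between 0.077 and 0.083 m and y of tray_dark_center in the frame of tray_bottom_center between -0.009 and 0.009 m and x of tray_dark_center in the frame of tray_bottom_center between -0.01 and 0.01 m) or (z of tray_dark_center in the frame of tray_bottom_center between 0.0375 and 0.0425 m and angle between the x axis of each of tray_dark_center, tray_pale_center and the x axis of tray_bottom_center, either way round below 0.12 rad and angle between the z axis of each of tray_dark_center, tray_pale_center and the z axis of tray_bottom_center, either way round below 0.12 rad and y of tray_dark_center in the frame of tray_bottom_center between -0.009 and 0.009 m and x of tray_dark_center in the frame of tray_bottom_center between -0.046 and 0.046 m and (x of tray_dark_center in the frame of tray_bottom_center above 0.034 m or x of tray_dark_center in the frame of tray_bottom_center below -0.034 m) and z of tray_pale_center in the frame of tray_bottom_center between 0.077 and 0.083 m and y of tray_pale_center in the frame of tray_bottom_center between -0.009 and 0.009 m and x of tray_pale_center in the frame of tray_bottom_center between -0.01 and 0.01 m))); the robot touches nothing.
It fails at once if the tray of white knobs is moved by more than 20 mm (distance of tray_white_center from where it was at the start of the episode above 0.02 m).
It fails at once if the bottom tray is shifted by more than 20 mm (distance of tray_bottom_center from where it was at the start of the episode above 0.02 m).
It fails at once if the wrench, screwdriver, pencil or pliers is moved by more than 25 mm (distance of any of adjustable_wrench, screwdriver_amber, carpenter_pencil, pliers from where it was at the start of the episode above 0.025 m).
It also fails if it takes over 54 s, if anything falls off the work surface, if the arm or the gripper's body presses on something with over 40 N, if the wrist force passes 120 N, or if a joint passes its speed limit or range.

## Working session

There is one attempt and no reset: what is moved stays moved. The work goes in short steps, Python scripts to look and compute and a shell command to move; the robot and the scene stay as the last step left them, time stands still between calls to the robot, and variables do not carry over. Pictures are saved under pics/ and viewed, at most 10 in all, crops included, and the job is handed in when it is done.

```bash
mkdir -p pics
cat > h.py <<'E'
import numpy as np,cv2,json
from rig import manip
from scipy.spatial.transform import Rotation as R
def snap(n,f):
    d=manip.get_image(n); cv2.imwrite(f'pics/{f}.png',cv2.cvtColor(d['img'],cv2.COLOR_RGB2BGR))
    np.savez(f'pics/{f}.npz',m=d['mtx'],w=d['world_to_cam']); return d
def cal(f):
    z=np.load(f'pics/{f}.npz'); return z['m'],z['w']
def proj(f,P):
    m,w=cal(f);P=np.atleast_2d(P);c=(w[:3,:3]@P.T).T+w[:3,3];u=(m@c.T).T;return u[:,:2]/u[:,2:]
def ray(f,uv):
    m,w=cal(f);d=w[:3,:3].T@np.linalg.inv(m)@np.array([*uv,1.]);o=-w[:3,:3].T@w[:3,3];return o,d
def onz(f,uv,z):
    o,d=ray(f,uv);return o+d*(z-o[2])/d[2]
def rot(q): return R.from_quat([*q[1:],q[0]])
E
python3 - <<'E'
from h import *
for n in('top','side'):
    snap(n,n+'0');m,w=cal(n+'0');print(m,w, -w[:3,:3].T@w[:3,3])
s=manip.get_state();print(s)
for n in('top','side'):
    i=cv2.imread(f'pics/{n}0.png');cv2.imwrite(f'pics/{n}0b.png',cv2.resize(i,(800,600),interpolation=cv2.INTER_CUBIC))
E
```

```text
[[441.95119397   0.         285.26093202]
 [  0.         441.95119397 209.78323948]
 [  0.           0.           1.        ]] [[-1.50411450e-02 -9.99886761e-01  4.77905964e-04  3.84053976e-02]
 [-9.46057759e-01  1.40766916e-02 -3.23692082e-01  4.77677244e-01]
 [ 3.23648700e-01 -5.32082618e-03 -9.46162358e-01  1.20266588e+00]
 [ 0.00000000e+00  0.00000000e+00  0.00000000e+00  1.00000000e+00]] [0.06324667 0.03807611 1.29251918]
[[417.86956289   0.         283.82233996]
 [  0.         417.86956289 210.17773009]
 [  0.           0.           1.        ]] [[-9.99714336e-01  1.26590452e-02 -2.02730071e-02  4.94517800e-01]
 [ 2.38995372e-02  5.20898215e-01 -8.53284162e-01  3.97395366e-02]
 [-2.41589618e-04 -8.53524925e-01 -5.21051958e-01  1.48852117e+00]
 [ 0.00000000e+00  0.00000000e+00  0.00000000e+00  1.00000000e+00]] [0.49378639 1.24352954 0.81953135]
{'clock': 0.1, 'qpos': array([ 1.05702594e+00,  2.76534996e-01,  1.50604350e+00,  2.08737670e-05,
        1.36072939e+00, -1.20984421e-01]), 'qd': array([-0.00088592,  0.00016944, -0.00343775, -0.0002204 ,  0.00034822,
        0.00057297]), 'effort': array([ 1.57726245e-03, -4.17701304e+01, -2.46404082e+01,  4.36584912e-05,
        5.75094775e-03,  3.01606804e-05]), 'position': array([0.21983213, 0.53077854, 0.23050965]), 'ee_rot': array([-2.77336848e-04,  1.95135001e-01,  9.80776017e-01, -8.11597991e-04]), 'contact_force': array([-0.4983797 ,  0.08887859,  0.03570823]), 'moment': array([-0.00745408, -0.01485881,  0.00722461]), 'gripper_force': 0.0, 'width': 0.08546362949692764}
```

View pics/top0b.png

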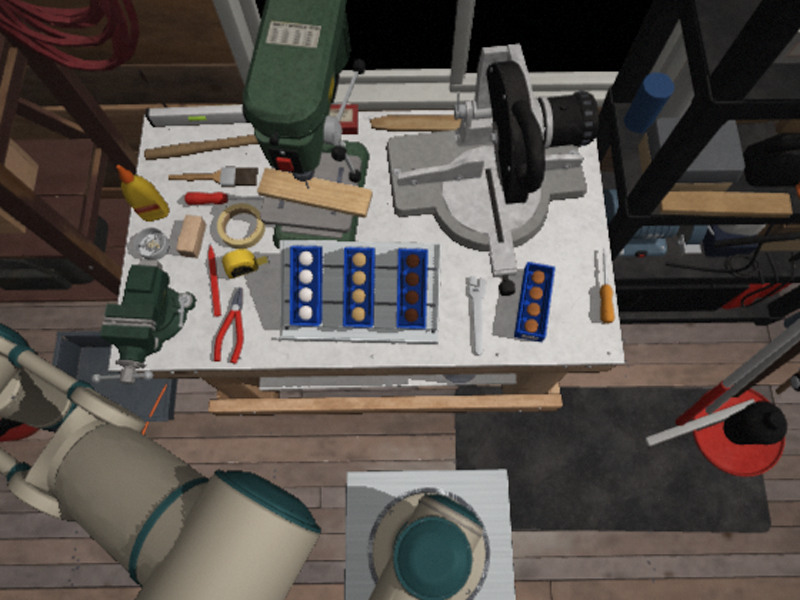

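View pics/side0b.png

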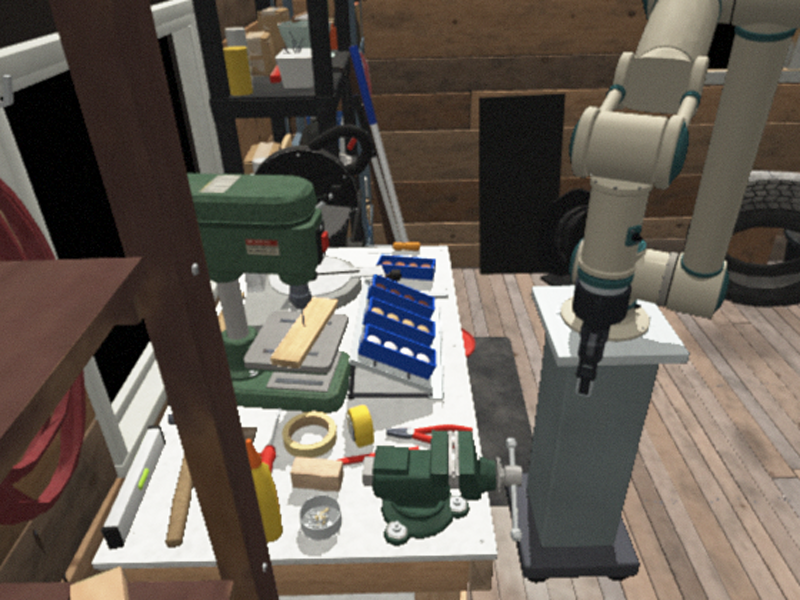

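The top view shows white (306,287), pale (358,288) and dark (412,288) on the rack, bottom tray at (535,301), in 800-wide pixels. The saw's black handle knob is at (507,287), close to the bottom tray. I'll enlarge both views.

Run:
```python
from h import *
i=cv2.imread('pics/top0.png')[160:250,190:400];cv2.imwrite('pics/tc.png',cv2.resize(i,None,fx=3.8,fy=3.8,interpolation=cv2.INTER_CUBIC))
i=cv2.imread('pics/side0.png')[165:290,210:340];cv2.imwrite('pics/sc.png',cv2.resize(i,None,fx=4.8,fy=4.8,interpolation=cv2.INTER_CUBIC))
# blue blobs in top
im=cv2.imread('pics/top0.png').astype(int);b=(im[...,0]>im[...,2]+50)&(im[...,0]>im[...,1]+40)
b=b.astype(np.uint8);b[:160]=0;b[250:]=0
b=cv2.morphologyEx(b,cv2.MORPH_CLOSE,np.ones((7,7)))
for c in cv2.findContours(b,cv2.RETR_EXTERNAL,cv2.CHAIN_APPROX_NONE)[0]:
    if cv2.contourArea(c)>200: r=cv2.minAreaRect(c);print(r,cv2.boxPoints(r).round(1).tolist())
```

```text
((374.6299743652344, 209.58999633789062), (21.21320343017578, 51.61879348754883), 8.13010311126709) [[360.5, 233.60000610351562], [367.79998779296875, 182.5], [388.79998779296875, 185.5], [381.5, 236.60000610351562]]
((288.5, 201.5), (55.0, 21.0), 90.0) [[278.0, 174.0], [299.0, 174.0], [299.0, 229.0], [278.0, 229.0]]
((250.86595153808594, 200.49673461914062), (21.505796432495117, 55.4713020324707), 1.3971810340881348) [[239.39999389648438, 228.0], [240.8000030517578, 172.5], [262.29998779296875, 173.0], [260.8999938964844, 228.5]]
((214.0, 199.5), (55.0, 22.0), 90.0) [[203.0, 172.0], [225.0, 172.0], [225.0, 227.0], [203.0, 227.0]]
```

View pics/tc.png

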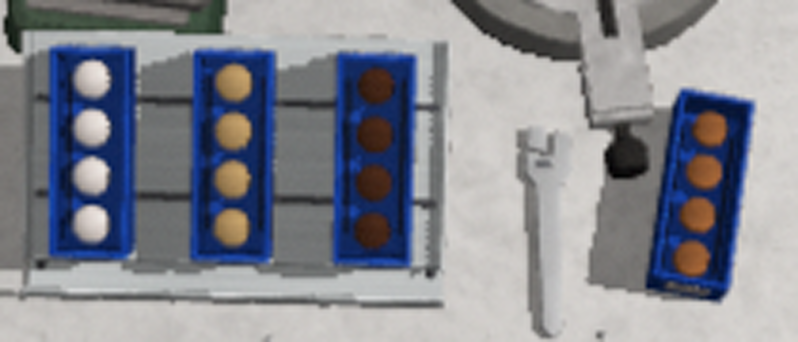

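View pics/sc.png

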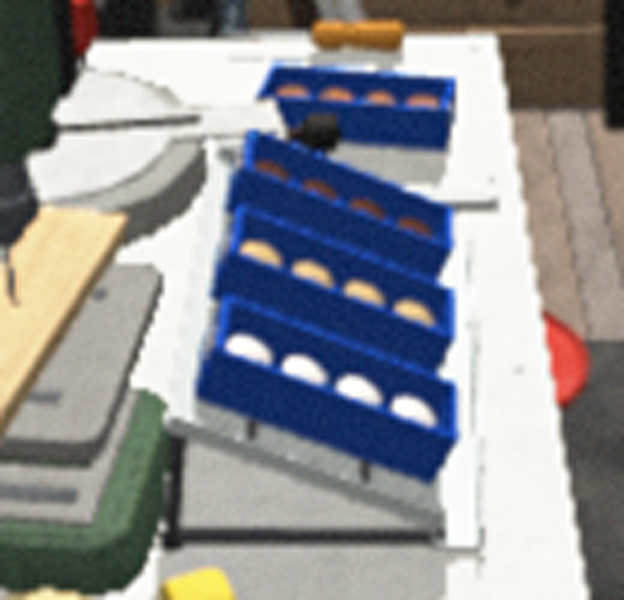

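```bash
cat > fit.py <<'E'
from h import *
from scipy.optimize import least_squares
rim=np.array([[.08,.03,.023],[.08,-.03,.023],[-.08,-.03,.023],[-.08,.03,.023]])
T=lambda a:np.array(a)/3.8+[190,160]-.37
pk={1:T([(50,46),(135,46),(132,259),(50,257)]),0:T([(193,50),(276,50),(271,262),(192,260)]),-1:T([(336,54),(415,54),(410,268),(334,266)])}
def tray(p,k):
    x,y,yaw,z=p;A=R.from_euler('z',yaw)*R.from_euler('y',-np.radians(25))
    Rz=R.from_euler('z',yaw)
    c=np.array([x,y,z])+Rz.apply([0,k*.108,0])+A.apply([0,0,.023]);return c,A
f=lambda p:np.r_[np.concatenate([(proj('top0',tray(p,k)[0]+tray(p,k)[1].apply(rim))-pk[k]).ravel() for k in pk]),(p[3]-.06)*300]
r=least_squares(f,[.45,.1,0,.06]);print('rack',r.x,'rms px',np.sqrt(np.mean(r.fun**2)))
for k in pk:print(k,tray(r.x,k)[0])
bp=T([(679,89),(753,100),(723,290),(651,278)])
bt=lambda q:np.array([q[0],q[1],.023])+R.from_euler('z',q[2]).apply(rim)
r2=least_squares(lambda q:(proj('top0',bt(q))-bp).ravel(),[.45,-.3,0]);print('bottom',r2.x,r2.fun.round(1))
if __name__=='__main__':
  for n,(x0,x1,y0,y1,s) in {'top':(190,400,160,250,3.8),'side':(210,340,165,290,4.8)}.items():
    i=cv2.resize(cv2.imread(f'pics/{n}0.png')[y0:y1,x0:x1],None,fx=s,fy=s,interpolation=cv2.INTER_CUBIC)
    for P in [tray(r.x,k)[0]+tray(r.x,k)[1].apply(rim) for k in pk]+[bt(r2.x),bt(r2.x)-[0,0,.046]]:
        cv2.polylines(i,[((proj(n+'0',P)+.5-[x0,y0])*s).round().astype(int)],True,(0,255,0),1)
    cv2.imwrite(f'pics/{n}ov.png',i)
  # knob: top (626,157)crop, side (318,132)crop
  o1,d1=ray('top0',T([626,157]));o2,d2=ray('side0',np.array([318,132])/4.8+[210,165]-.4)
  a=np.linalg.lstsq(np.c_[d1,-d2],o2-o1,rcond=None)[0];print('saw knob',o1+d1*a[0],o2+d2*a[1])
E
python3 fit.py
python3 - <<'E'
import cv2,numpy as np
a=cv2.imread('pics/topov.png');b=cv2.imread('pics/sideov.png')
cv2.imwrite('pics/ov.png',np.vstack([a[:,:798],np.pad(b[:258,:],((0,0),(0,798-b.shape[1]),(0,0)))]))
cv2.imwrite('pics/ovs.png',b)
E
```

```text
rack [ 0.51880993  0.12879921 -0.04207449  0.05918076] rms px 0.4609775484167802
1 [0.51364102 0.23711248 0.08002584]
0 [0.50909832 0.12920806 0.08002584]
-1 [0.50455561 0.02130364 0.08002584]
bottom [ 0.48830885 -0.23453042 -0.21748843] [-0.2 -0.3 -0.1  0.5  0.8  0.3 -0.6 -0.5]
saw knob [ 0.51945295 -0.17908874  0.03255481] [ 0.52269263 -0.17973166  0.03383864]
```

View pics/ov.png

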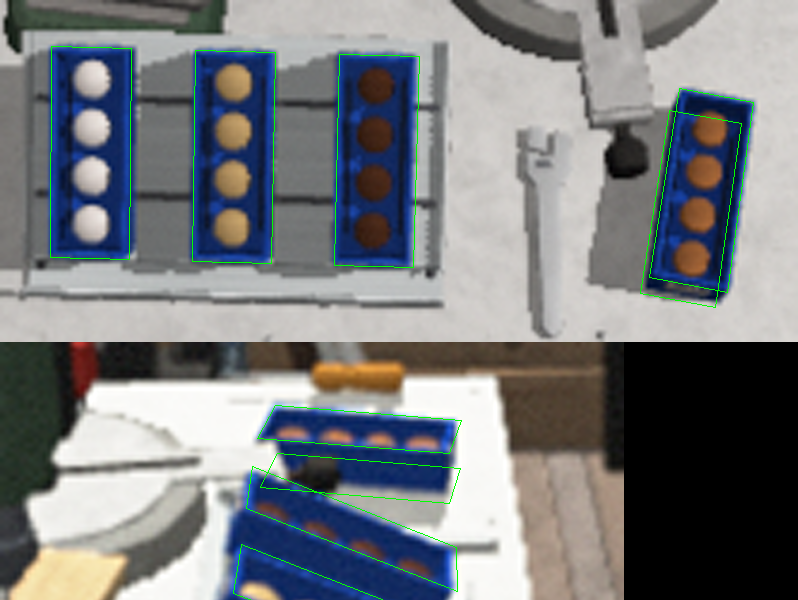

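The overlay agrees with the rims in both views: rack yaw −0.042, dark at (0.505, 0.021), pale at (0.509, 0.129), bottom at (0.488, −0.235) with yaw −0.217. Next I'll close lightly on the bottom tray to get its sideways position and yaw exactly.

```bash
cat > plan.py <<'E'
from h import *
def tool(yaw,pitch=0): # tool x back towards robot, y along -(tray y), z down; pitch tilts with slope
    return R.from_euler('z',yaw)*R.from_euler('y',-pitch)*R.from_matrix(np.array([[-1,0,0],[0,1,0],[0,0,-1.]]))
def plan(wps):
    s=manip.get_state();p,A=np.array(s['position']),rot(s['ee_rot']);print('now',p.round(4))
    for P,B in wps:
        P=np.array(P,float);rv=(A.inv()*B).as_rotvec();D=P-p
        nr=max(np.linalg.norm(D)/.040,np.degrees(np.linalg.norm(rv))/6.9)
        n=max(1,int(np.ceil(nr/5)));p0,A0=p,A
        for k in range(1,n+1):
            tp=p0+D*k/n;tA=A0*R.from_rotvec(rv*k/n)
            d=(A.inv().apply(tp-p)/.25).round(3);a=((A.inv()*tA).as_rotvec()/(np.pi/2)).round(3)
            print(dict(zip(['dx','dy','dz','ax','ay','az'],map(float,[*d,*a]))),'rows',int(np.ceil(nr/n)))
            p=p+A.apply(d*.25);A=A*R.from_rotvec(a*np.pi/2)
        print(' --',P.round(3))
E
python3 - <<'E'
from plan import *
T=lambda a:np.array(a)/3.8+[190,160]-.37
c=np.array([.4883,-.2345]);y=-.2175;Rz=R.from_euler('z',y)
for q in [(552,330),(568,160),(552,200),(527,180)]:
    P=onz('top0',T(q),.006);print('wrench local',Rz.inv().apply(P-[*c,0])[:2].round(3))
g=np.r_[c,0]+Rz.apply([-.04,0,0])
plan([(g+[0,0,.2],tool(y)),(g+[0,0,.08],tool(y)),(g+[0,0,.016],tool(y))])
E
```

```text
wrench local [-0.126  0.094]
wrench local [0.017 0.104]
wrench local [-0.02   0.111]
wrench local [-0.007  0.134]
now [0.2198 0.5308 0.2305]
{'dx': -0.502, 'dy': -0.611, 'dz': 0.031, 'ax': -0.0, 'ay': -0.0, 'az': -0.028} rows 5
{'dx': -0.474, 'dy': -0.633, 'dz': 0.032, 'ax': -0.001, 'ay': -0.0, 'az': -0.028} rows 5
{'dx': -0.446, 'dy': -0.653, 'dz': 0.03, 'ax': 0.0, 'ay': -0.0, 'az': -0.028} rows 5
{'dx': -0.417, 'dy': -0.672, 'dz': 0.031, 'ax': -0.0, 'ay': -0.0, 'az': -0.028} rows 5
 -- [ 0.449 -0.226  0.2  ]
{'dx': 0.0, 'dy': 0.001, 'dz': 0.48, 'ax': -0.0, 'ay': -0.0, 'az': 0.0} rows 3
 -- [ 0.449 -0.226  0.08 ]
{'dx': 0.0, 'dy': -0.0, 'dz': 0.256, 'ax': -0.0, 'ay': -0.0, 'az': 0.0} rows 2
 -- [ 0.449 -0.226  0.016]
```

```bash
python3 -m jog '[{"dx":-0.5,"dy":-0.61,"dz":0.03,"az":-0.028},{"dx":-0.5,"dy":-0.61,"dz":0.03,"az":-0.028},{"dx":-0.5,"dy":-0.61,"dz":0.03,"az":-0.028},{"dx":-0.5,"dy":-0.61,"dz":0.03,"az":-0.028},{"dx":-0.5,"dy":-0.61,"dz":0.03,"az":-0.028}]'
python3 -m jog '[{"dx":-0.475,"dy":-0.633,"dz":0.03,"az":-0.028},{"dx":-0.475,"dy":-0.633,"dz":0.03,"az":-0.028},{"dx":-0.475,"dy":-0.633,"dz":0.03,"az":-0.028},{"dx":-0.475,"dy":-0.633,"dz":0.03,"az":-0.028},{"dx":-0.475,"dy":-0.633,"dz":0.03,"az":-0.028}]'
python3 -m jog '[{"dx":-0.446,"dy":-0.653,"dz":0.03,"az":-0.028},{"dx":-0.446,"dy":-0.653,"dz":0.03,"az":-0.028},{"dx":-0.446,"dy":-0.653,"dz":0.03,"az":-0.028},{"dx":-0.446,"dy":-0.653,"dz":0.03,"az":-0.028},{"dx":-0.446,"dy":-0.653,"dz":0.03,"az":-0.028}]'
python3 -m jog '[{"dx":-0.417,"dy":-0.672,"dz":0.03,"az":-0.028},{"dx":-0.417,"dy":-0.672,"dz":0.03,"az":-0.028},{"dx":-0.417,"dy":-0.672,"dz":0.03,"az":-0.028},{"dx":-0.417,"dy":-0.672,"dz":0.03,"az":-0.028},{"dx":-0.417,"dy":-0.672,"dz":0.03,"az":-0.028}]'
python3 - <<'E'
from plan import *
y=-.2175;Rz=R.from_euler('z',y);g=np.array([.4883,-.2345,0])+Rz.apply([-.04,0,0])
plan([(g+[0,0,.08],tool(y)),(g+[0,0,.016],tool(y))])
E
```

```text
now [0.2198 0.5308 0.2305]
{'dx': -0.401, 'dy': -0.489, 'dz': 0.121, 'ax': -0.0, 'ay': -0.0, 'az': -0.022} rows 5
{'dx': -0.384, 'dy': -0.502, 'dz': 0.121, 'ax': -0.0, 'ay': -0.0, 'az': -0.023} rows 5
{'dx': -0.366, 'dy': -0.516, 'dz': 0.121, 'ax': -0.001, 'ay': -0.0, 'az': -0.022} rows 5
{'dx': -0.348, 'dy': -0.528, 'dz': 0.121, 'ax': 0.0, 'ay': -0.0, 'az': -0.022} rows 5
{'dx': -0.329, 'dy': -0.541, 'dz': 0.12, 'ax': -0.0, 'ay': -0.0, 'az': -0.023} rows 5
 -- [ 0.449 -0.226  0.08 ]
{'dx': -0.0, 'dy': 0.0, 'dz': 0.256, 'ax': -0.0, 'ay': -0.0, 'az': 0.0} rows 2
 -- [ 0.449 -0.226  0.016]schema error: expected keys dx, dy, dz, ax, ay, az, grip
schema error: expected keys dx, dy, dz, ax, ay, az, grip
schema error: expected keys dx, dy, dz, ax, ay, az, grip
schema error: expected keys dx, dy, dz, ax, ay, az, grip
```

```bash
python3 -m jog '[{"dx":-0.5,"dy":-0.61,"dz":0.03,"ax":0,"ay":0,"az":-0.028,"grip":1},{"dx":-0.5,"dy":-0.61,"dz":0.03,"ax":0,"ay":0,"az":-0.028,"grip":1},{"dx":-0.5,"dy":-0.61,"dz":0.03,"ax":0,"ay":0,"az":-0.028,"grip":1},{"dx":-0.5,"dy":-0.61,"dz":0.03,"ax":0,"ay":0,"az":-0.028,"grip":1},{"dx":-0.5,"dy":-0.61,"dz":0.03,"ax":0,"ay":0,"az":-0.028,"grip":1}]'
python3 -m jog '[{"dx":-0.475,"dy":-0.633,"dz":0.03,"ax":0,"ay":0,"az":-0.028,"grip":1},{"dx":-0.475,"dy":-0.633,"dz":0.03,"ax":0,"ay":0,"az":-0.028,"grip":1},{"dx":-0.475,"dy":-0.633,"dz":0.03,"ax":0,"ay":0,"az":-0.028,"grip":1},{"dx":-0.475,"dy":-0.633,"dz":0.03,"ax":0,"ay":0,"az":-0.028,"grip":1},{"dx":-0.475,"dy":-0.633,"dz":0.03,"ax":0,"ay":0,"az":-0.028,"grip":1}]'
python3 - <<'E'
from plan import *
y=-.2175;Rz=R.from_euler('z',y);g=np.array([.4883,-.2345,0])+Rz.apply([-.04,0,0])
plan([(g+[0,0,.2],tool(y)),(g+[0,0,.08],tool(y)),(g+[0,0,.016],tool(y))])
E
```

```text
clock: 0.52
position: [0.2769, 0.3393, 0.2232]
ee_rot: [-0.0, 0.174, 0.985, -0.001]
contact_force: [1.2, 0.6, 0.0]
width: 0.0851
gripper_force: 0.0
clock: 0.93
position: [0.3345, 0.1505, 0.2161]
ee_rot: [0.0, 0.152, 0.988, -0.001]
contact_force: [1.0, 0.2, -0.6]
width: 0.0853
gripper_force: 0.0
now [0.3345 0.1505 0.2161]
{'dx': -0.445, 'dy': -0.649, 'dz': 0.033, 'ax': -0.0, 'ay': 0.0, 'az': -0.028} rows 5
{'dx': -0.416, 'dy': -0.668, 'dz': 0.033, 'ax': -0.001, 'ay': 0.0, 'az': -0.028} rows 5
 -- [ 0.449 -0.226  0.2  ]
{'dx': -0.0, 'dy': 0.0, 'dz': 0.48, 'ax': 0.0, 'ay': 0.0, 'az': -0.0} rows 3
 -- [ 0.449 -0.226  0.08 ]
{'dx': -0.0, 'dy': 0.0, 'dz': 0.256, 'ax': 0.0, 'ay': 0.0, 'az': -0.0} rows 2
 -- [ 0.449 -0.226  0.016]
```

```bash
python3 -m jog '[{"dx":-0.445,"dy":-0.65,"dz":0.033,"ax":0,"ay":0,"az":-0.028,"grip":1},{"dx":-0.445,"dy":-0.65,"dz":0.033,"ax":0,"ay":0,"az":-0.028,"grip":1},{"dx":-0.445,"dy":-0.65,"dz":0.033,"ax":0,"ay":0,"az":-0.028,"grip":1},{"dx":-0.445,"dy":-0.65,"dz":0.033,"ax":0,"ay":0,"az":-0.028,"grip":1},{"dx":-0.445,"dy":-0.65,"dz":0.033,"ax":0,"ay":0,"az":-0.028,"grip":1}]'
python3 -m jog '[{"dx":-0.416,"dy":-0.668,"dz":0.033,"ax":0,"ay":0,"az":-0.028,"grip":1},{"dx":-0.416,"dy":-0.668,"dz":0.033,"ax":0,"ay":0,"az":-0.028,"grip":1},{"dx":-0.416,"dy":-0.668,"dz":0.033,"ax":0,"ay":0,"az":-0.028,"grip":1},{"dx":-0.416,"dy":-0.668,"dz":0.033,"ax":0,"ay":0,"az":-0.028,"grip":1},{"dx":-0.416,"dy":-0.668,"dz":0.033,"ax":0,"ay":0,"az":-0.028,"grip":1}]'
python3 -m jog '[{"dx":0,"dy":0,"dz":0.48,"ax":0,"ay":0,"az":0,"grip":1},{"dx":0,"dy":0,"dz":0.48,"ax":0,"ay":0,"az":0,"grip":1},{"dx":0,"dy":0,"dz":0.48,"ax":0,"ay":0,"az":0,"grip":1},{"dx":0,"dy":0,"dz":0.48,"ax":0,"ay":0,"az":0,"grip":1}]'
python3 - <<'E'
from plan import *
y=-.2175;Rz=R.from_euler('z',y);g=np.array([.4883,-.2345,0])+Rz.apply([-.04,0,0])
plan([(g+[0,0,.016],tool(y))])
d=snap('top','top1');snap('side','side1')
a=cv2.resize(cv2.imread('pics/top1.png')[150:250,290:400],None,fx=3.6,fy=3.6,interpolation=cv2.INTER_CUBIC)
b=cv2.resize(cv2.imread('pics/side1.png')[150:250,240:350],None,fx=3.6,fy=3.6,interpolation=cv2.INTER_CUBIC)
cv2.imwrite('pics/c1.png',np.hstack([a,b]))
E
```

```text
clock: 1.35
position: [0.3925, -0.0384, 0.2079]
ee_rot: [0.0, 0.131, 0.991, -0.0]
contact_force: [0.0, 0.3, 0.3]
width: 0.085
gripper_force: 0.0
clock: 1.77
position: [0.45, -0.2269, 0.1992]
ee_rot: [0.0, 0.109, 0.994, -0.0]
contact_force: [0.9, 0.3, -0.6]
width: 0.0855
gripper_force: 0.0
clock: 2.1
position: [0.4442, -0.2202, 0.0733]
ee_rot: [-0.007, 0.109, 0.994, 0.004]
contact_force: [-1.2, 1.4, -0.3]
width: 0.0853
gripper_force: 0.0
now [ 0.4442 -0.2202  0.0733]
{'dx': -0.028, 'dy': -0.019, 'dz': 0.229, 'ax': 0.004, 'ay': -0.009, 'az': -0.0} rows 2
 -- [ 0.449 -0.226  0.016]
```

View pics/c1.png

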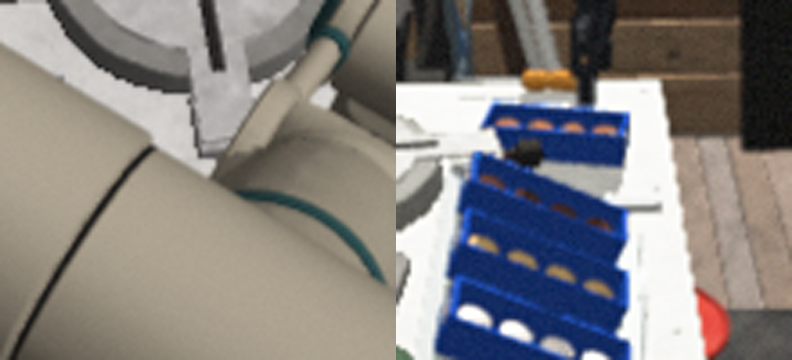

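Run:
```python
from plan import *
s=manip.get_state();print(s['clock'],s['position'].round(4),s['qd'].round(3),s['ee_rot'].round(4))
A=rot(s['ee_rot'])
for o in [(0,0,0),(0,.04,0),(0,-.04,0)]:
    print(((proj('side1',s['position']+A.apply(o))+.5-[240,150])*3.6+[396,0]).round())
y=-.2175;Rz=R.from_euler('z',y);g=np.array([.4883,-.2345,0])+Rz.apply([-.04,0,0])
plan([(g+[0,0,.016],tool(y))])
```

```text
2.2 [ 0.4488 -0.2229  0.0791] [ 0.004 -0.045 -0.065  0.001 -0.003  0.001] [-1.400e-03  1.083e-01  9.941e-01  8.000e-04]
[[594.  96.]]
[[587. 113.]]
[[600.  80.]]
now [ 0.4488 -0.2229  0.0791]
{'dx': -0.005, 'dy': -0.012, 'dz': 0.253, 'ax': 0.001, 'ay': -0.002, 'az': 0.0} rows 2
 -- [ 0.449 -0.226  0.016]
```

```bash
python3 -m jog '[{"dx":0,"dy":0,"dz":0.08,"ax":0,"ay":0,"az":0,"grip":1},{"dx":0,"dy":0,"dz":0.17,"ax":0,"ay":0,"az":0,"grip":1},{"dx":0,"dy":0,"dz":0.23,"ax":0,"ay":0,"az":0,"grip":1},{"dx":0,"dy":0,"dz":0.25,"ax":0,"ay":0,"az":0,"grip":1},{"dx":0,"dy":0,"dz":0.25,"ax":0,"ay":0,"az":0,"grip":1}]' 20
python3 -m jog '[{"dx":0,"dy":0,"dz":0,"ax":0,"ay":0,"az":0,"grip":0.6},{"dx":0,"dy":0,"dz":0,"ax":0,"ay":0,"az":0,"grip":0.5},{"dx":0,"dy":0,"dz":0,"ax":0,"ay":0,"az":0,"grip":0.4},{"dx":0,"dy":0,"dz":0,"ax":0,"ay":0,"az":0,"grip":0.35},{"dx":0,"dy":0,"dz":0,"ax":0,"ay":0,"az":0,"grip":0.3}]' 20
python3 -m jog '[{"dx":0,"dy":0,"dz":0,"ax":0,"ay":0,"az":0,"grip":0.3},{"dx":0,"dy":0,"dz":0,"ax":0,"ay":0,"az":0,"grip":0.3}]' 20
python3 -c "
from h import *
s=manip.get_state();print({k:np.round(s[k],4) for k in('clock','position','ee_rot','width','contact_force','moment','qd')})"
```

```text
clock: 2.62
position: [0.4505, -0.2238, 0.0185]
ee_rot: [0.001, 0.108, 0.994, -0.0]
contact_force: [-0.4, -0.7, 0.0]
width: 0.0853
gripper_force: 0.0
clock: 3.03
position: [0.4509, -0.2245, 0.0192]
ee_rot: [0.002, 0.108, 0.994, -0.001]
contact_force: [-1.7, -0.5, 6.4]
width: 0.0599
gripper_force: 19.9
clock: 3.2
position: [0.4509, -0.2245, 0.0192]
ee_rot: [0.002, 0.108, 0.994, -0.001]
contact_force: [-0.6, -0.8, 6.9]
width: 0.0599
gripper_force: 19.9
{'clock': np.float64(3.2), 'position': array([ 0.4509, -0.2245,  0.0192]), 'ee_rot': array([ 0.0018,  0.1083,  0.9941, -0.001 ]), 'width': np.float64(0.0599), 'contact_force': array([-0.6385, -0.7504,  6.8537]), 'moment': array([-0.1331,  0.102 , -0.1263]), 'qd': array([ 0.0011,  0.0011,  0.0005, -0.0004,  0.0018,  0.0007])}
```

Bottom tray gripped: width is 59.9 mm, and its centre line passes through (0.4509, −0.2245) with yaw −0.217. The bottom centre therefore refines to (0.4887, −0.2328). Now to the dark tray.

```bash
python3 -m jog '[{"dx":0,"dy":0,"dz":0,"ax":0,"ay":0,"az":0,"grip":0.6},{"dx":0,"dy":0,"dz":0,"ax":0,"ay":0,"az":0,"grip":1},{"dx":0,"dy":0,"dz":0,"ax":0,"ay":0,"az":0,"grip":1},{"dx":0,"dy":0,"dz":-0.1,"ax":0,"ay":0,"az":0,"grip":1},{"dx":0,"dy":0,"dz":-0.2,"ax":0,"ay":0,"az":0,"grip":1}]'
python3 -m jog '[{"dx":0,"dy":0,"dz":-0.54,"ax":0,"ay":0,"az":0,"grip":1},{"dx":0,"dy":0,"dz":-0.54,"ax":0,"ay":0,"az":0,"grip":1},{"dx":0,"dy":0,"dz":-0.54,"ax":0,"ay":0,"az":0,"grip":1},{"dx":0,"dy":0,"dz":-0.54,"ax":0,"ay":0,"az":0,"grip":1}]'
cat >> plan.py <<'E'
RY=-.042;PI=np.radians(25);TR=tool(RY,PI);AR=R.from_euler('z',RY)*R.from_euler('y',-PI)
DARK=np.array([.5046,.0213,.0800]);PALE=np.array([.5091,.1292,.0800])
BY=-.2170;BOT=np.array([.4887,-.2328,.023]);TB=tool(BY);RB=R.from_euler('z',BY)
E
python3 - <<'E'
from plan import *
plan([(DARK+AR.apply([0,0,.12]),TR),(DARK+AR.apply([0,0,.03]),TR),(DARK+AR.apply([0,0,-.013]),TR)])
E
```

```text
clock: 3.62
position: [0.4481, -0.2223, 0.0665]
ee_rot: [-0.002, 0.108, 0.994, 0.001]
contact_force: [1.2, -0.0, 0.5]
width: 0.0854
gripper_force: 0.0
clock: 3.95
position: [0.4525, -0.2252, 0.209]
ee_rot: [0.005, 0.108, 0.994, -0.003]
contact_force: [0.9, 0.1, 0.9]
width: 0.0857
gripper_force: 0.0
now [ 0.4525 -0.2252  0.209 ]
{'dx': 0.105, 'dy': 0.486, 'dz': 0.037, 'ax': -0.014, 'ay': -0.135, 'az': -0.054} rows 4
{'dx': 0.07, 'dy': 0.494, 'dz': 0.03, 'ax': -0.014, 'ay': -0.135, 'az': -0.055} rows 4
 -- [0.454 0.023 0.189]
{'dx': -0.0, 'dy': -0.001, 'dz': 0.36, 'ax': 0.0, 'ay': -0.0, 'az': 0.0} rows 3
 -- [0.492 0.022 0.107]
{'dx': -0.001, 'dy': 0.0, 'dz': 0.172, 'ax': 0.0, 'ay': -0.0, 'az': 0.0} rows 2
 -- [0.51  0.021 0.068]
```

```bash
python3 -m jog '[{"dx":0.105,"dy":0.486,"dz":0.037,"ax":-0.008,"ay":-0.138,"az":-0.054,"grip":1},{"dx":0.105,"dy":0.486,"dz":0.037,"ax":-0.008,"ay":-0.138,"az":-0.054,"grip":1},{"dx":0.105,"dy":0.486,"dz":0.037,"ax":-0.008,"ay":-0.138,"az":-0.054,"grip":1},{"dx":0.105,"dy":0.486,"dz":0.037,"ax":-0.008,"ay":-0.138,"az":-0.054,"grip":1}]'
python3 -m jog '[{"dx":0.07,"dy":0.494,"dz":0.03,"ax":-0.008,"ay":-0.138,"az":-0.055,"grip":1},{"dx":0.07,"dy":0.494,"dz":0.03,"ax":-0.008,"ay":-0.138,"az":-0.055,"grip":1},{"dx":0.07,"dy":0.494,"dz":0.03,"ax":-0.008,"ay":-0.138,"az":-0.055,"grip":1},{"dx":0.07,"dy":0.494,"dz":0.03,"ax":-0.008,"ay":-0.138,"az":-0.055,"grip":1},{"dx":0.07,"dy":0.494,"dz":0.03,"ax":-0.008,"ay":-0.138,"az":-0.055,"grip":1}]'
python3 -m jog '[{"dx":0,"dy":0,"dz":0,"ax":0,"ay":0,"az":0,"grip":1},{"dx":0,"dy":0,"dz":0,"ax":0,"ay":0,"az":0,"grip":1}]'
python3 - <<'E'
from plan import *
plan([(DARK+AR.apply([0,0,.12]),TR)])
plan([(DARK+AR.apply([0,0,.03]),TR),(DARK+AR.apply([0,0,-.013]),TR)])
E
```

```text
clock: 4.28
position: [0.4452, -0.0912, 0.1909]
ee_rot: [0.105, 0.063, 0.992, -0.002]
contact_force: [0.2, 0.1, 0.5]
width: 0.0854
gripper_force: 0.0
clock: 4.7
position: [0.4501, 0.0282, 0.182]
ee_rot: [0.215, 0.018, 0.976, -0.01]
contact_force: [1.4, -0.8, -0.4]
width: 0.0853
gripper_force: 0.0
clock: 4.87
position: [0.4522, 0.0241, 0.183]
ee_rot: [0.215, 0.022, 0.976, -0.011]
contact_force: [-0.2, 0.7, -0.3]
width: 0.0854
gripper_force: 0.0
now [0.4522 0.0241 0.183 ]
{'dx': -0.016, 'dy': -0.003, 'dz': -0.018, 'ax': -0.009, 'ay': -0.001, 'az': 0.001} rows 1
 -- [0.454 0.023 0.189]
now [0.4522 0.0241 0.183 ]
{'dx': -0.017, 'dy': 0.002, 'dz': 0.342, 'ax': -0.009, 'ay': -0.001, 'az': 0.001} rows 3
 -- [0.492 0.022 0.107]
{'dx': 0.0, 'dy': 0.0, 'dz': 0.172, 'ax': 0.0, 'ay': -0.0, 'az': -0.0} rows 2
 -- [0.51  0.021 0.068]
```

```bash
python3 -m jog '[{"dx":-0.017,"dy":0.002,"dz":0.15,"ax":-0.009,"ay":0,"az":0,"grip":1},{"dx":-0.017,"dy":0.002,"dz":0.27,"ax":-0.009,"ay":0,"az":0,"grip":1},{"dx":-0.017,"dy":0.002,"dz":0.34,"ax":-0.009,"ay":0,"az":0,"grip":1},{"dx":-0.017,"dy":0.002,"dz":0.34,"ax":-0.009,"ay":0,"az":0,"grip":1},{"dx":-0.017,"dy":0.002,"dz":0.34,"ax":-0.009,"ay":0,"az":0,"grip":1}]'
python3 -m jog '[{"dx":0,"dy":0,"dz":0.06,"ax":0,"ay":0,"az":0,"grip":1},{"dx":0,"dy":0,"dz":0.12,"ax":0,"ay":0,"az":0,"grip":1},{"dx":0,"dy":0,"dz":0.17,"ax":0,"ay":0,"az":0,"grip":1},{"dx":0,"dy":0,"dz":0.17,"ax":0,"ay":0,"az":0,"grip":1},{"dx":0,"dy":0,"dz":0.17,"ax":0,"ay":0,"az":0,"grip":1}]'
python3 - <<'E'
from plan import *
plan([(DARK+AR.apply([0,0,-.013]),TR)]); snap('side','side2')
b=cv2.resize(cv2.imread('pics/side2.png')[165:290,210:340],None,fx=4.6,fy=4.6,interpolation=cv2.INTER_CUBIC)
cv2.imwrite('pics/c2.png',b)
E
```

```text
clock: 5.28
position: [0.4907, 0.0212, 0.1062]
ee_rot: [0.214, 0.021, 0.977, -0.004]
contact_force: [0.1, 0.2, 1.0]
width: 0.0856
gripper_force: 0.0
clock: 5.7
position: [0.5087, 0.0217, 0.0694]
ee_rot: [0.216, 0.02, 0.976, -0.004]
contact_force: [0.4, -0.4, 0.2]
width: 0.0857
gripper_force: 0.0
now [0.5087 0.0217 0.0694]
{'dx': -0.003, 'dy': -0.002, 'dz': 0.007, 'ax': 0.001, 'ay': -0.001, 'az': 0.0} rows 1
 -- [0.51  0.021 0.068]
```

View pics/c2.png

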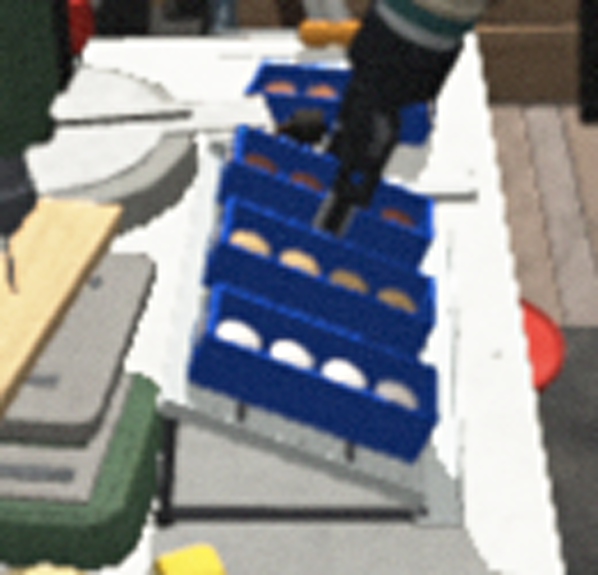

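The near finger sits in the gap between the dark and pale trays, at about mid-length, tip at (335,225). Closing and lifting square to the deck.

```bash
python3 -m jog '[{"dx":0,"dy":0,"dz":0,"ax":0,"ay":0,"az":0,"grip":0.6},{"dx":0,"dy":0,"dz":0,"ax":0,"ay":0,"az":0,"grip":0.4},{"dx":0,"dy":0,"dz":0,"ax":0,"ay":0,"az":0,"grip":0.2},{"dx":0,"dy":0,"dz":0,"ax":0,"ay":0,"az":0,"grip":0.2},{"dx":0,"dy":0,"dz":0,"ax":0,"ay":0,"az":0,"grip":0.2}]' 50
python3 -c "
from h import *
s=manip.get_state();print(s['position'].round(4),s['ee_rot'].round(4))"
python3 -m jog '[{"dx":0,"dy":0,"dz":-0.06,"ax":0,"ay":0,"az":0,"grip":0.2},{"dx":0,"dy":0,"dz":-0.13,"ax":0,"ay":0,"az":0,"grip":0.2},{"dx":0,"dy":0,"dz":-0.22,"ax":0,"ay":0,"az":0,"grip":0.2},{"dx":0,"dy":0,"dz":-0.32,"ax":0,"ay":0,"az":0,"grip":0.2},{"dx":0,"dy":0,"dz":-0.42,"ax":0,"ay":0,"az":0,"grip":0.2}]' 50
python3 -m jog '[{"dx":0,"dy":0,"dz":-0.05,"ax":0,"ay":0,"az":0,"grip":0.2},{"dx":0,"dy":0,"dz":-0.05,"ax":0,"ay":0,"az":0,"grip":0.2}]'
python3 - <<'E'
from plan import *
H=BOT+RB.apply([-.04,0,.04-.013])
plan([(H+[0,0,.10],TB),(H+[0,0,.025],TB),(H,TB)])
E
```

```text
clock: 6.17
position: [0.5083, 0.0222, 0.0697]
ee_rot: [0.216, 0.019, 0.976, -0.004]
contact_force: [-4.1, -3.0, 6.5]
width: 0.0593
gripper_force: 51.8
[0.5083 0.0222 0.0697] [ 0.2161  0.0192  0.9762 -0.0043]
clock: 6.58
position: [0.462, 0.0245, 0.1639]
ee_rot: [0.214, 0.019, 0.977, -0.004]
contact_force: [0.7, 0.5, -2.9]
width: 0.0595
gripper_force: 56.2
clock: 6.75
position: [0.4587, 0.0245, 0.1779]
ee_rot: [0.217, 0.019, 0.976, -0.004]
contact_force: [1.2, 0.4, -2.7]
width: 0.0592
gripper_force: 56.6
now [0.4587 0.0245 0.1779]
{'dx': 0.022, 'dy': -0.498, 'dz': 0.051, 'ax': 0.012, 'ay': 0.139, 'az': 0.056} rows 4
{'dx': -0.033, 'dy': -0.496, 'dz': 0.059, 'ax': 0.013, 'ay': 0.139, 'az': 0.055} rows 4
 -- [ 0.45  -0.224  0.15 ]
{'dx': -0.0, 'dy': 0.0, 'dz': 0.3, 'ax': -0.0, 'ay': 0.0, 'az': 0.0} rows 2
 -- [ 0.45  -0.224  0.075]
{'dx': -0.0, 'dy': 0.0, 'dz': 0.1, 'ax': -0.0, 'ay': 0.0, 'az': 0.0} rows 1
 -- [ 0.45  -0.224  0.05 ]
```

```bash
python3 -m jog '[{"dx":0.022,"dy":-0.498,"dz":0.05,"ax":0.012,"ay":0.139,"az":0.056,"grip":0.2},{"dx":0.022,"dy":-0.498,"dz":0.05,"ax":0.012,"ay":0.139,"az":0.056,"grip":0.2},{"dx":0.022,"dy":-0.498,"dz":0.05,"ax":0.012,"ay":0.139,"az":0.056,"grip":0.2},{"dx":0.022,"dy":-0.498,"dz":0.05,"ax":0.012,"ay":0.139,"az":0.056,"grip":0.2}]'
python3 -m jog '[{"dx":-0.033,"dy":-0.496,"dz":0.059,"ax":0.013,"ay":0.139,"az":0.055,"grip":0.2},{"dx":-0.033,"dy":-0.496,"dz":0.059,"ax":0.013,"ay":0.139,"az":0.055,"grip":0.2},{"dx":-0.033,"dy":-0.496,"dz":0.059,"ax":0.013,"ay":0.139,"az":0.055,"grip":0.2},{"dx":-0.033,"dy":-0.496,"dz":0.059,"ax":0.013,"ay":0.139,"az":0.055,"grip":0.2},{"dx":-0.033,"dy":-0.496,"dz":0.059,"ax":0.013,"ay":0.139,"az":0.055,"grip":0.2}]'
python3 -m jog '[{"dx":0,"dy":0,"dz":0,"ax":0,"ay":0,"az":0,"grip":0.2},{"dx":0,"dy":0,"dz":0,"ax":0,"ay":0,"az":0,"grip":0.2},{"dx":0,"dy":0,"dz":0,"ax":0,"ay":0,"az":0,"grip":0.2}]'
python3 - <<'E'
from plan import *
H=BOT+RB.apply([-.041,0,.04-.011])
plan([(H+[0,0,.02],TB)])
E
```

```text
clock: 7.08
position: [0.4562, -0.1081, 0.1607]
ee_rot: [0.108, 0.068, 0.992, -0.005]
contact_force: [0.5, 0.7, -3.1]
width: 0.0594
gripper_force: 56.5
clock: 7.5
position: [0.449, -0.226, 0.1453]
ee_rot: [-0.004, 0.11, 0.994, 0.001]
contact_force: [0.3, 1.1, -3.7]
width: 0.0589
gripper_force: 56.6
clock: 7.75
position: [0.4489, -0.2227, 0.1472]
ee_rot: [-0.002, 0.107, 0.994, 0.0]
contact_force: [0.2, -0.2, -2.7]
width: 0.0594
gripper_force: 56.6
now [ 0.4489 -0.2227  0.1472]
{'dx': -0.002, 'dy': -0.005, 'dz': 0.301, 'ax': -0.0, 'ay': -0.003, 'az': 0.001} rows 2
 -- [ 0.449 -0.224  0.072]
```

```bash
python3 -m jog '[{"dx":0,"dy":-0.004,"dz":0.08,"ax":0,"ay":0,"az":0,"grip":0.2},{"dx":0,"dy":-0.004,"dz":0.2,"ax":0,"ay":0,"az":0,"grip":0.2},{"dx":0,"dy":-0.004,"dz":0.28,"ax":0,"ay":0,"az":0,"grip":0.2},{"dx":0,"dy":-0.004,"dz":0.3,"ax":0,"ay":0,"az":0,"grip":0.2},{"dx":0,"dy":-0.004,"dz":0.3,"ax":0,"ay":0,"az":0,"grip":0.2}]'
python3 -m jog '[{"dx":0,"dy":0,"dz":0,"ax":0,"ay":0,"az":0,"grip":0.2},{"dx":0,"dy":0,"dz":0,"ax":0,"ay":0,"az":0,"grip":0.2},{"dx":0,"dy":0,"dz":0,"ax":0,"ay":0,"az":0,"grip":0.2}]'
python3 - <<'E'
from plan import *
H=BOT+RB.apply([-.041,0,.04-.011])
plan([(H,TB)]);snap('side','side3')
x0,y0,s=250,135,6.5
b=cv2.resize(cv2.imread('pics/side3.png')[135:225,250:350],None,fx=s,fy=s,interpolation=cv2.INTER_CUBIC)
st=manip.get_state();A=rot(st['ee_rot'])*TB.inv()*RB;c=st['position']+A.apply([.001,0,.011])
rim=np.array([[.08,.03,.023],[.08,-.03,.023],[-.08,-.03,.023],[-.08,.03,.023]])
for P in (c+A.apply(rim),BOT+RB.apply(rim)):cv2.polylines(b,[((proj('side3',P)+.5-[x0,y0])*s).round().astype(int)],True,(0,255,0),1)
cv2.imwrite('pics/c3.png',b)
E
```

```text
clock: 8.17
position: [0.4478, -0.2235, 0.0714]
ee_rot: [-0.004, 0.107, 0.994, 0.001]
contact_force: [-0.5, 0.2, -2.4]
width: 0.0595
gripper_force: 56.4
clock: 8.42
position: [0.45, -0.2258, 0.0739]
ee_rot: [-0.001, 0.108, 0.994, -0.001]
contact_force: [-0.1, 0.0, -2.0]
width: 0.0593
gripper_force: 56.4
now [ 0.45   -0.2258  0.0739]
{'dx': 0.006, 'dy': 0.006, 'dz': 0.088, 'ax': -0.001, 'ay': -0.001, 'az': 0.0} rows 1
 -- [ 0.449 -0.224  0.052]
```

View pics/c3.png

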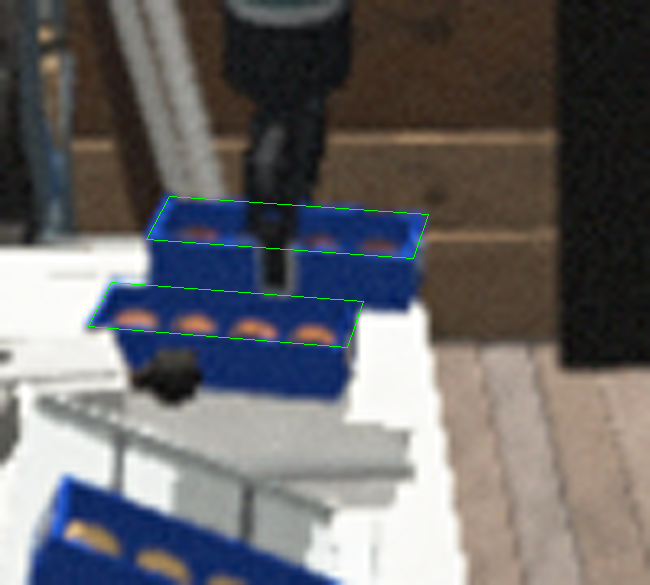

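Both predicted outlines are centred on the real trays (held tray spans 150–424, bottom tray 95–357), so the 40 mm offset holds. One check that it has settled, then lower.

```bash
python3 -m jog '[{"dx":0.003,"dy":0.003,"dz":0.02,"ax":0,"ay":0,"az":0,"grip":0.2},{"dx":0.003,"dy":0.003,"dz":0.02,"ax":0,"ay":0,"az":0,"grip":0.2},{"dx":0.003,"dy":0.003,"dz":0.02,"ax":0,"ay":0,"az":0,"grip":0.2},{"dx":0.003,"dy":0.003,"dz":0.02,"ax":0,"ay":0,"az":0,"grip":0.2},{"dx":0.003,"dy":0.003,"dz":0.02,"ax":0,"ay":0,"az":0,"grip":0.2}]'
python3 - <<'E'
from plan import *
H=BOT+RB.apply([-.041,0,.04-.011])
plan([(H,TB)])
E
```

```text
clock: 8.88
position: [0.4483, -0.2244, 0.0674]
ee_rot: [-0.002, 0.108, 0.994, -0.0]
contact_force: [-0.3, 0.0, -2.6]
width: 0.0592
gripper_force: 56.5
now [ 0.4483 -0.2244  0.0674]
{'dx': -0.001, 'dy': 0.002, 'dz': 0.062, 'ax': -0.0, 'ay': -0.003, 'az': 0.0} rows 1
 -- [ 0.449 -0.224  0.052]
```

```bash
python3 -m jog '[{"dx":0,"dy":0.002,"dz":0.012,"ax":0,"ay":-0.003,"az":0,"grip":0.2},{"dx":0,"dy":0.002,"dz":0.024,"ax":0,"ay":-0.003,"az":0,"grip":0.2},{"dx":0,"dy":0.002,"dz":0.034,"ax":0,"ay":-0.003,"az":0,"grip":0.2},{"dx":0,"dy":0.002,"dz":0.042,"ax":0,"ay":-0.003,"az":0,"grip":0.2},{"dx":0,"dy":0.002,"dz":0.042,"ax":0,"ay":-0.003,"az":0,"grip":0.2}]'
python3 -m jog '[{"dx":0,"dy":0,"dz":0.006,"ax":0,"ay":0,"az":0,"grip":0.2},{"dx":0,"dy":0,"dz":0.012,"ax":0,"ay":0,"az":0,"grip":0.2},{"dx":0,"dy":0,"dz":0.018,"ax":0,"ay":0,"az":0,"grip":0.2},{"dx":0,"dy":0,"dz":0.024,"ax":0,"ay":0,"az":0,"grip":0.2},{"dx":0,"dy":0,"dz":0.024,"ax":0,"ay":0,"az":0,"grip":0.2}]'
python3 - <<'E'
from plan import *
H=BOT+RB.apply([-.041,0,.04-.011])
plan([(H,TB)])
E
```

```text
clock: 9.3
position: [0.4479, -0.2236, 0.0563]
ee_rot: [-0.0, 0.108, 0.994, -0.0]
contact_force: [-0.4, 0.1, -2.8]
width: 0.0594
gripper_force: 56.5
clock: 9.72
position: [0.449, -0.2242, 0.0519]
ee_rot: [0.001, 0.108, 0.994, -0.001]
contact_force: [-1.3, 0.6, 4.4]
width: 0.0592
gripper_force: 57.7
now [ 0.449  -0.2242  0.0519]
{'dx': 0.001, 'dy': 0.001, 'dz': -0.0, 'ax': -0.001, 'ay': 0.001, 'az': -0.0} rows 1
 -- [ 0.449 -0.224  0.052]
```

Contact came at exactly the fully-down height (0.0519 against 0.052). A slight press, then release, back off upwards and look.

```bash
python3 -m jog '[{"dx":0,"dy":0,"dz":0.006,"ax":0,"ay":0,"az":0,"grip":0.2},{"dx":0,"dy":0,"dz":0.006,"ax":0,"ay":0,"az":0,"grip":0.2}]'
python3 -m jog '[{"dx":0,"dy":0,"dz":0,"ax":0,"ay":0,"az":0,"grip":0.5},{"dx":0,"dy":0,"dz":0,"ax":0,"ay":0,"az":0,"grip":0.7},{"dx":0,"dy":0,"dz":0,"ax":0,"ay":0,"az":0,"grip":1},{"dx":0,"dy":0,"dz":0,"ax":0,"ay":0,"az":0,"grip":1}]'
python3 -m jog '[{"dx":0,"dy":0,"dz":-0.08,"ax":0,"ay":0,"az":0,"grip":1},{"dx":0,"dy":0,"dz":-0.2,"ax":0,"ay":0,"az":0,"grip":1},{"dx":0,"dy":0,"dz":-0.34,"ax":0,"ay":0,"az":0,"grip":1},{"dx":0,"dy":0,"dz":-0.48,"ax":0,"ay":0,"az":0,"grip":1},{"dx":0,"dy":0,"dz":-0.52,"ax":0,"ay":0,"az":0,"grip":1}]'
python3 - <<'E'
from plan import *
q=PALE+AR.apply([0,0,.12])
plan([(q,TR)])
E
```

```text
clock: 9.88
position: [0.449, -0.2242, 0.0518]
ee_rot: [0.001, 0.108, 0.994, -0.001]
contact_force: [-2.9, 2.7, 15.2]
width: 0.0595
gripper_force: 59.0
clock: 10.22
position: [0.4483, -0.2238, 0.0493]
ee_rot: [0.0, 0.108, 0.994, -0.0]
contact_force: [0.5, 0.4, -0.5]
width: 0.0853
gripper_force: 0.0
clock: 10.63
position: [0.4508, -0.2254, 0.1843]
ee_rot: [0.004, 0.108, 0.994, -0.002]
contact_force: [0.3, -1.0, 0.4]
width: 0.0854
gripper_force: 0.0
now [ 0.4508 -0.2254  0.1843]
{'dx': 0.138, 'dy': 0.7, 'dz': -0.013, 'ax': -0.014, 'ay': -0.136, 'az': -0.054} rows 5
{'dx': 0.075, 'dy': 0.71, 'dz': -0.02, 'ax': -0.013, 'ay': -0.136, 'az': -0.055} rows 5
 -- [0.458 0.131 0.189]
```

```bash
python3 -m jog '[{"dx":0.138,"dy":0.7,"dz":-0.013,"ax":-0.009,"ay":-0.138,"az":-0.054,"grip":1},{"dx":0.138,"dy":0.7,"dz":-0.013,"ax":-0.009,"ay":-0.138,"az":-0.054,"grip":1},{"dx":0.138,"dy":0.7,"dz":-0.013,"ax":-0.009,"ay":-0.138,"az":-0.054,"grip":1},{"dx":0.138,"dy":0.7,"dz":-0.013,"ax":-0.009,"ay":-0.138,"az":-0.054,"grip":1},{"dx":0.138,"dy":0.7,"dz":-0.013,"ax":-0.009,"ay":-0.138,"az":-0.054,"grip":1}]'
python3 -m jog '[{"dx":0.075,"dy":0.71,"dz":-0.02,"ax":-0.009,"ay":-0.138,"az":-0.055,"grip":1},{"dx":0.075,"dy":0.71,"dz":-0.02,"ax":-0.009,"ay":-0.138,"az":-0.055,"grip":1},{"dx":0.075,"dy":0.71,"dz":-0.02,"ax":-0.009,"ay":-0.138,"az":-0.055,"grip":1},{"dx":0.075,"dy":0.71,"dz":-0.02,"ax":-0.009,"ay":-0.138,"az":-0.055,"grip":1},{"dx":0.075,"dy":0.71,"dz":-0.02,"ax":-0.009,"ay":-0.138,"az":-0.055,"grip":1}]'
python3 -m jog '[{"dx":0,"dy":0,"dz":0,"ax":0,"ay":0,"az":0,"grip":1},{"dx":0,"dy":0,"dz":0,"ax":0,"ay":0,"az":0,"grip":1},{"dx":0,"dy":0,"dz":0,"ax":0,"ay":0,"az":0,"grip":1}]'
python3 - <<'E'
from plan import *
snap('side','side4');snap('top','top4')
plan([(PALE+AR.apply([0,0,.03]),TR),(PALE+AR.apply([0,0,-.011]),TR)])
rim=np.array([[.08,.03,.023],[.08,-.03,.023],[-.08,-.03,.023],[-.08,.03,.023]])
out=[]
for n,x0,y0 in(('top',320,160),('side',260,150)):
    s=5;b=cv2.resize(cv2.imread(f'pics/{n}4.png')[y0:y0+90,x0:x0+80],None,fx=s,fy=s,interpolation=cv2.INTER_CUBIC)
    for P in (BOT+RB.apply(rim+[-.04,0,.04]),):cv2.polylines(b,[((proj(n+'4',P)+.5-[x0,y0])*s).round().astype(int)],True,(0,255,0),1)
    out.append(b)
cv2.imwrite('pics/c4.png',np.hstack(out))
E
```

```text
clock: 11.05
position: [0.4497, -0.0406, 0.1817]
ee_rot: [0.107, 0.064, 0.992, -0.003]
contact_force: [-0.8, -0.6, -0.4]
width: 0.0853
gripper_force: 0.0
clock: 11.47
position: [0.455, 0.1371, 0.1838]
ee_rot: [0.215, 0.019, 0.976, -0.009]
contact_force: [0.7, 0.1, 0.2]
width: 0.0857
gripper_force: 0.0
clock: 11.72
position: [0.4556, 0.1325, 0.1834]
ee_rot: [0.214, 0.021, 0.976, -0.01]
contact_force: [0.3, -0.6, -0.6]
width: 0.0856
gripper_force: 0.0
now [0.456  0.1318 0.1837]
{'dx': -0.019, 'dy': 0.003, 'dz': 0.346, 'ax': -0.007, 'ay': -0.002, 'az': -0.0} rows 3
 -- [0.496 0.13  0.107]
{'dx': 0.0, 'dy': -0.0, 'dz': 0.164, 'ax': -0.0, 'ay': -0.0, 'az': -0.0} rows 2
 -- [0.514 0.129 0.07 ]
```

View pics/c4.png

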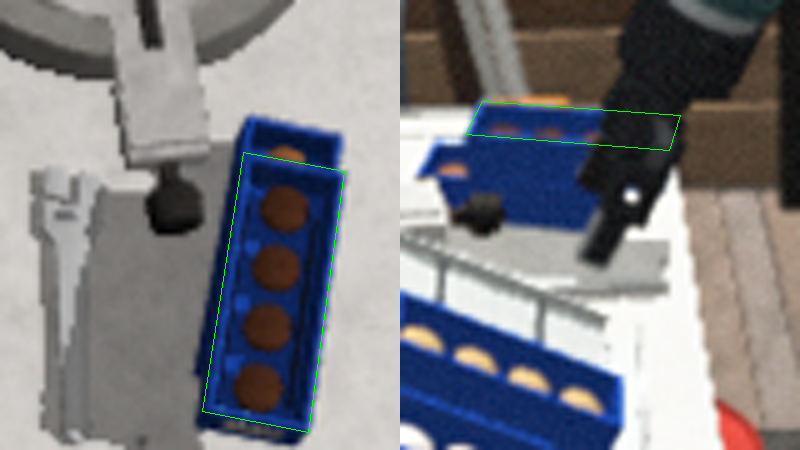

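The dark tray matches the predicted hooked rim in the top view (corners (243,152), (345,172), (310,432), (203,412)) and lies level in the side view. Now the pale tray.

```bash
python3 -m jog '[{"dx":-0.019,"dy":0.001,"dz":0.15,"ax":-0.007,"ay":0,"az":0,"grip":1},{"dx":-0.019,"dy":0.001,"dz":0.27,"ax":-0.007,"ay":0,"az":0,"grip":1},{"dx":-0.019,"dy":0.001,"dz":0.345,"ax":-0.007,"ay":0,"az":0,"grip":1},{"dx":-0.019,"dy":0.001,"dz":0.345,"ax":-0.007,"ay":0,"az":0,"grip":1},{"dx":-0.019,"dy":0.001,"dz":0.345,"ax":-0.007,"ay":0,"az":0,"grip":1}]'
python3 -m jog '[{"dx":0,"dy":0,"dz":0.06,"ax":0,"ay":0,"az":0,"grip":1},{"dx":0,"dy":0,"dz":0.12,"ax":0,"ay":0,"az":0,"grip":1},{"dx":0,"dy":0,"dz":0.165,"ax":0,"ay":0,"az":0,"grip":1},{"dx":0,"dy":0,"dz":0.165,"ax":0,"ay":0,"az":0,"grip":1},{"dx":0,"dy":0,"dz":0.165,"ax":0,"ay":0,"az":0,"grip":1}]'
python3 - <<'E'
from plan import *
plan([(PALE+AR.apply([0,0,-.011]),TR)])
E
```

```text
clock: 12.23
position: [0.4963, 0.1291, 0.1069]
ee_rot: [0.214, 0.021, 0.977, -0.005]
contact_force: [-0.5, 0.6, 0.3]
width: 0.0856
gripper_force: 0.0
clock: 12.65
position: [0.5144, 0.1296, 0.0715]
ee_rot: [0.216, 0.02, 0.976, -0.004]
contact_force: [0.4, 0.4, 0.2]
width: 0.0855
gripper_force: 0.0
now [0.5144 0.1296 0.0715]
{'dx': 0.005, 'dy': -0.003, 'dz': 0.004, 'ax': 0.0, 'ay': -0.001, 'az': 0.0} rows 1
 -- [0.514 0.129 0.07 ]
```

```bash
python3 -m jog '[{"dx":0.004,"dy":0,"dz":0.004,"ax":0,"ay":0,"az":0,"grip":0.6},{"dx":0.004,"dy":0,"dz":0.004,"ax":0,"ay":0,"az":0,"grip":0.4},{"dx":0.004,"dy":0,"dz":0.004,"ax":0,"ay":0,"az":0,"grip":0.2},{"dx":0.004,"dy":0,"dz":0.004,"ax":0,"ay":0,"az":0,"grip":0.2},{"dx":0.004,"dy":0,"dz":0.004,"ax":0,"ay":0,"az":0,"grip":0.2}]' 50
python3 - <<'E'
from plan import *
s=manip.get_state();print('tcp in tray',AR.inv().apply(s['position']-PALE).round(4),((AR.inv()*rot(s['ee_rot'])*TR.inv()*AR).as_rotvec()).round(3))
E
python3 -m jog '[{"dx":0,"dy":0,"dz":-0.06,"ax":0,"ay":0,"az":0,"grip":0.2},{"dx":0,"dy":0,"dz":-0.13,"ax":0,"ay":0,"az":0,"grip":0.2},{"dx":0,"dy":0,"dz":-0.22,"ax":0,"ay":0,"az":0,"grip":0.2},{"dx":0,"dy":0,"dz":-0.32,"ax":0,"ay":0,"az":0,"grip":0.2},{"dx":0,"dy":0,"dz":-0.42,"ax":0,"ay":0,"az":0,"grip":0.2}]' 50
python3 -m jog '[{"dx":0,"dy":0,"dz":-0.1,"ax":0,"ay":0,"az":0,"grip":0.2},{"dx":0,"dy":0,"dz":-0.1,"ax":0,"ay":0,"az":0,"grip":0.2},{"dx":0,"dy":0,"dz":-0.1,"ax":0,"ay":0,"az":0,"grip":0.2}]'
python3 - <<'E'
from plan import *
H=BOT+RB.apply([0,0,.08-.011])
plan([(H+[0,0,.09],TB)])
E
```

```text
clock: 13.07
position: [0.5136, 0.1299, 0.0704]
ee_rot: [0.216, 0.02, 0.976, -0.004]
contact_force: [-1.6, -1.1, 5.2]
width: 0.0593
gripper_force: 52.2
tcp in tray [-0.0001  0.0009 -0.0106] [0.001 0.001 0.002]
clock: 13.48
position: [0.4676, 0.1317, 0.1648]
ee_rot: [0.214, 0.02, 0.977, -0.004]
contact_force: [0.8, -0.2, -2.1]
width: 0.0591
gripper_force: 55.5
clock: 13.73
position: [0.4587, 0.1325, 0.1883]
ee_rot: [0.217, 0.02, 0.976, -0.004]
contact_force: [0.9, -0.2, -2.8]
width: 0.0592
gripper_force: 56.0
now [0.4587 0.1325 0.1883]
{'dx': -0.076, 'dy': -0.728, 'dz': 0.049, 'ax': 0.013, 'ay': 0.139, 'az': 0.055} rows 5
{'dx': -0.147, 'dy': -0.717, 'dz': 0.039, 'ax': 0.012, 'ay': 0.138, 'az': 0.056} rows 5
 -- [ 0.489 -0.233  0.182]
```

```bash
python3 -m jog '[{"dx":-0.076,"dy":-0.728,"dz":0.049,"ax":0.013,"ay":0.139,"az":0.055,"grip":0.2},{"dx":-0.076,"dy":-0.728,"dz":0.049,"ax":0.013,"ay":0.139,"az":0.055,"grip":0.2},{"dx":-0.076,"dy":-0.728,"dz":0.049,"ax":0.013,"ay":0.139,"az":0.055,"grip":0.2},{"dx":-0.076,"dy":-0.728,"dz":0.049,"ax":0.013,"ay":0.139,"az":0.055,"grip":0.2},{"dx":-0.076,"dy":-0.728,"dz":0.049,"ax":0.013,"ay":0.139,"az":0.055,"grip":0.2}]'
python3 -m jog '[{"dx":-0.147,"dy":-0.717,"dz":0.039,"ax":0.012,"ay":0.138,"az":0.056,"grip":0.2},{"dx":-0.147,"dy":-0.717,"dz":0.039,"ax":0.012,"ay":0.138,"az":0.056,"grip":0.2},{"dx":-0.147,"dy":-0.717,"dz":0.039,"ax":0.012,"ay":0.138,"az":0.056,"grip":0.2},{"dx":-0.147,"dy":-0.717,"dz":0.039,"ax":0.012,"ay":0.138,"az":0.056,"grip":0.2},{"dx":-0.147,"dy":-0.717,"dz":0.039,"ax":0.012,"ay":0.138,"az":0.056,"grip":0.2}]'
python3 -m jog '[{"dx":0,"dy":0,"dz":0,"ax":0,"ay":0,"az":0,"grip":0.2},{"dx":0,"dy":0,"dz":0,"ax":0,"ay":0,"az":0,"grip":0.2},{"dx":0,"dy":0,"dz":0,"ax":0,"ay":0,"az":0,"grip":0.2},{"dx":0,"dy":0,"dz":0,"ax":0,"ay":0,"az":0,"grip":0.2}]'
python3 - <<'E'
from plan import *
H=BOT+RB.apply([0,0,.08-.0105])
plan([(H+[0,0,.017],TB)])
E
```

```text
clock: 14.15
position: [0.4745, -0.0553, 0.1821]
ee_rot: [0.106, 0.066, 0.992, -0.004]
contact_force: [0.6, 0.7, -2.5]
width: 0.0592
gripper_force: 55.9
clock: 14.57
position: [0.4894, -0.2392, 0.178]
ee_rot: [-0.002, 0.11, 0.994, -0.002]
contact_force: [0.2, 0.7, -1.4]
width: 0.0595
gripper_force: 55.8
clock: 14.9
position: [0.4881, -0.2314, 0.1801]
ee_rot: [-0.002, 0.108, 0.994, 0.0]
contact_force: [-0.4, -0.1, -2.9]
width: 0.0592
gripper_force: 55.9
now [ 0.4881 -0.2314  0.1801]
{'dx': -0.005, 'dy': -0.005, 'dz': 0.282, 'ax': 0.0, 'ay': -0.002, 'az': 0.0} rows 2
 -- [ 0.489 -0.233  0.11 ]
```

```bash
python3 -m jog '[{"dx":-0.002,"dy":-0.004,"dz":0.08,"ax":0,"ay":-0.001,"az":0,"grip":0.2},{"dx":-0.002,"dy":-0.004,"dz":0.18,"ax":0,"ay":-0.001,"az":0,"grip":0.2},{"dx":-0.002,"dy":-0.004,"dz":0.25,"ax":0,"ay":-0.001,"az":0,"grip":0.2},{"dx":-0.002,"dy":-0.004,"dz":0.28,"ax":0,"ay":-0.001,"az":0,"grip":0.2},{"dx":-0.002,"dy":-0.004,"dz":0.28,"ax":0,"ay":-0.001,"az":0,"grip":0.2}]'
python3 -m jog '[{"dx":0,"dy":0,"dz":0,"ax":0,"ay":0,"az":0,"grip":0.2},{"dx":0,"dy":0,"dz":0,"ax":0,"ay":0,"az":0,"grip":0.2},{"dx":0,"dy":0,"dz":0,"ax":0,"ay":0,"az":0,"grip":0.2},{"dx":0,"dy":0,"dz":0,"ax":0,"ay":0,"az":0,"grip":0.2},{"dx":0,"dy":0,"dz":0,"ax":0,"ay":0,"az":0,"grip":0.2}]'
python3 -m jog '[{"dx":0,"dy":0,"dz":0,"ax":0,"ay":0,"az":0,"grip":0.2},{"dx":0,"dy":0,"dz":0,"ax":0,"ay":0,"az":0,"grip":0.2},{"dx":0,"dy":0,"dz":0,"ax":0,"ay":0,"az":0,"grip":0.2}]'
python3 - <<'E'
from plan import *
H=BOT+RB.apply([0,0,.08-.0105])
plan([(H,TB)])
E
```

```text
clock: 15.32
position: [0.4875, -0.2321, 0.1092]
ee_rot: [-0.002, 0.108, 0.994, 0.0]
contact_force: [-0.7, -0.4, -2.6]
width: 0.0595
gripper_force: 55.8
clock: 15.73
position: [0.4892, -0.2345, 0.1116]
ee_rot: [0.0, 0.109, 0.994, -0.001]
contact_force: [0.1, 0.7, -1.6]
width: 0.0591
gripper_force: 55.8
clock: 15.98
position: [0.4888, -0.2343, 0.1109]
ee_rot: [-0.0, 0.109, 0.994, -0.001]
contact_force: [-0.2, -0.2, -2.5]
width: 0.0592
gripper_force: 55.8
now [ 0.4888 -0.2343  0.1109]
{'dx': 0.002, 'dy': 0.006, 'dz': 0.074, 'ax': -0.001, 'ay': -0.0, 'az': -0.001} rows 1
 -- [ 0.489 -0.233  0.092]
```

```bash
python3 -m jog '[{"dx":0.001,"dy":0.004,"dz":0.012,"ax":0,"ay":0,"az":0,"grip":0.2},{"dx":0.001,"dy":0.004,"dz":0.024,"ax":0,"ay":0,"az":0,"grip":0.2},{"dx":0.001,"dy":0.004,"dz":0.032,"ax":0,"ay":0,"az":0,"grip":0.2},{"dx":0.001,"dy":0.004,"dz":0.036,"ax":0,"ay":0,"az":0,"grip":0.2},{"dx":0.001,"dy":0.004,"dz":0.036,"ax":0,"ay":0,"az":0,"grip":0.2}]'
python3 -m jog '[{"dx":0,"dy":0,"dz":0,"ax":0,"ay":0,"az":0,"grip":0.2},{"dx":0,"dy":0,"dz":0,"ax":0,"ay":0,"az":0,"grip":0.2}]'
python3 - <<'E'
from plan import *
H=BOT+RB.apply([0,0,.08-.0105])
plan([(H,TB)])
E
```

```text
clock: 16.4
position: [0.4885, -0.2331, 0.1013]
ee_rot: [-0.001, 0.109, 0.994, -0.0]
contact_force: [0.2, -0.0, -2.3]
width: 0.0593
gripper_force: 55.8
clock: 16.57
position: [0.4889, -0.2332, 0.1018]
ee_rot: [-0.0, 0.109, 0.994, -0.001]
contact_force: [-0.5, -0.4, -2.7]
width: 0.0593
gripper_force: 55.8
now [ 0.4889 -0.2332  0.1018]
{'dx': 0.001, 'dy': 0.002, 'dz': 0.037, 'ax': -0.001, 'ay': -0.0, 'az': -0.0} rows 1
 -- [ 0.489 -0.233  0.092]
```

```bash
python3 -m jog '[{"dx":0.001,"dy":0.001,"dz":0.01,"ax":0,"ay":0,"az":0,"grip":0.2},{"dx":0.001,"dy":0.001,"dz":0.02,"ax":0,"ay":0,"az":0,"grip":0.2},{"dx":0.001,"dy":0.001,"dz":0.03,"ax":0,"ay":0,"az":0,"grip":0.2},{"dx":0.001,"dy":0.001,"dz":0.038,"ax":0,"ay":0,"az":0,"grip":0.2},{"dx":0.001,"dy":0.001,"dz":0.042,"ax":0,"ay":0,"az":0,"grip":0.2}]'
python3 -m jog '[{"dx":0,"dy":0,"dz":0.004,"ax":0,"ay":0,"az":0,"grip":0.2},{"dx":0,"dy":0,"dz":0.004,"ax":0,"ay":0,"az":0,"grip":0.2},{"dx":0,"dy":0,"dz":0.004,"ax":0,"ay":0,"az":0,"grip":0.2}]'
python3 - <<'E'
from plan import *
H=BOT+RB.apply([0,0,.08-.0105])
plan([(H,TB)])
E
```

```text
clock: 16.98
position: [0.4886, -0.2329, 0.0921]
ee_rot: [-0.0, 0.109, 0.994, -0.001]
contact_force: [-2.3, 1.9, 12.0]
width: 0.0592
gripper_force: 57.3
clock: 17.23
position: [0.4886, -0.2329, 0.0921]
ee_rot: [0.0, 0.109, 0.994, -0.001]
contact_force: [-3.0, 1.7, 9.8]
width: 0.0595
gripper_force: 57.6
now [ 0.4886 -0.2329  0.0921]
{'dx': -0.0, 'dy': 0.0, 'dz': -0.001, 'ax': -0.001, 'ay': 0.0, 'az': -0.0} rows 1
 -- [ 0.489 -0.233  0.092]
```

Fully down: 0.0921, against an expected 0.092. Releasing and retreating.

```bash
python3 -m jog '[{"dx":0,"dy":0,"dz":0,"ax":0,"ay":0,"az":0,"grip":0.5},{"dx":0,"dy":0,"dz":0,"ax":0,"ay":0,"az":0,"grip":0.7},{"dx":0,"dy":0,"dz":0,"ax":0,"ay":0,"az":0,"grip":1},{"dx":0,"dy":0,"dz":0,"ax":0,"ay":0,"az":0,"grip":1}]'
python3 -m jog '[{"dx":0,"dy":0,"dz":-0.06,"ax":0,"ay":0,"az":0,"grip":1},{"dx":0,"dy":0,"dz":-0.18,"ax":0,"ay":0,"az":0,"grip":1},{"dx":0,"dy":0,"dz":-0.32,"ax":0,"ay":0,"az":0,"grip":1},{"dx":0,"dy":0,"dz":-0.46,"ax":0,"ay":0,"az":0,"grip":1},{"dx":0,"dy":0,"dz":-0.6,"ax":0,"ay":0,"az":0,"grip":1}]'
python3 -m jog '[{"dx":0.4,"dy":0.6,"dz":0,"ax":0,"ay":0,"az":0,"grip":1},{"dx":0.4,"dy":0.6,"dz":0,"ax":0,"ay":0,"az":0,"grip":1},{"dx":0.4,"dy":0.6,"dz":0,"ax":0,"ay":0,"az":0,"grip":1},{"dx":0.4,"dy":0.6,"dz":0,"ax":0,"ay":0,"az":0,"grip":1},{"dx":0.4,"dy":0.6,"dz":0,"ax":0,"ay":0,"az":0,"grip":1}]'
python3 -m jog '[{"dx":0.3,"dy":0.7,"dz":0,"ax":0,"ay":0,"az":0,"grip":1},{"dx":0.3,"dy":0.7,"dz":0,"ax":0,"ay":0,"az":0,"grip":1},{"dx":0.3,"dy":0.7,"dz":0,"ax":0,"ay":0,"az":0,"grip":1},{"dx":0.3,"dy":0.7,"dz":0,"ax":0,"ay":0,"az":0,"grip":1},{"dx":0.3,"dy":0.7,"dz":0,"ax":0,"ay":0,"az":0,"grip":1}]'
python3 -m jog '[{"dx":0,"dy":0,"dz":0,"ax":0,"ay":0,"az":0,"grip":1},{"dx":0,"dy":0,"dz":0,"ax":0,"ay":0,"az":0,"grip":1},{"dx":0,"dy":0,"dz":0,"ax":0,"ay":0,"az":0,"grip":1}]'
python3 - <<'E'
from plan import *
snap('side','side5');snap('top','top5')
rim=np.array([[.08,.03,.023],[.08,-.03,.023],[-.08,-.03,.023],[-.08,.03,.023]])
out=[]
for n,x0,y0 in(('top',320,160),('side',260,140)):
    s=5;b=cv2.resize(cv2.imread(f'pics/{n}5.png')[y0:y0+90,x0:x0+80],None,fx=s,fy=s,interpolation=cv2.INTER_CUBIC)
    for o in ([-.04,0,.04],[0,0,.08]):cv2.polylines(b,[((proj(n+'5',BOT+RB.apply(rim+o))+.5-[x0,y0])*s).round().astype(int)],True,(0,255,0),1)
    out.append(b)
cv2.imwrite('pics/c5.png',np.hstack(out))
E
```

```text
clock: 17.57
position: [0.4886, -0.233, 0.0901]
ee_rot: [-0.0, 0.109, 0.994, -0.001]
contact_force: [-0.4, 0.1, 0.0]
width: 0.085
gripper_force: 0.0
clock: 17.98
position: [0.4884, -0.2325, 0.2415]
ee_rot: [-0.001, 0.109, 0.994, -0.0]
contact_force: [0.9, 0.0, -0.0]
width: 0.0855
gripper_force: 0.0
clock: 18.4
position: [0.4201, -0.0603, 0.2399]
ee_rot: [-0.002, 0.108, 0.994, 0.001]
contact_force: [-0.6, 0.3, -0.8]
width: 0.0855
gripper_force: 0.0
clock: 18.82
position: [0.3869, 0.1255, 0.24]
ee_rot: [-0.0, 0.108, 0.994, 0.0]
contact_force: [-0.1, -1.3, -0.5]
width: 0.0855
gripper_force: 0.0
clock: 19.07
position: [0.3884, 0.1218, 0.2399]
ee_rot: [-0.0, 0.108, 0.994, -0.001]
contact_force: [-0.4, 0.4, -0.5]
width: 0.0856
gripper_force: 0.0
```

View pics/c5.png

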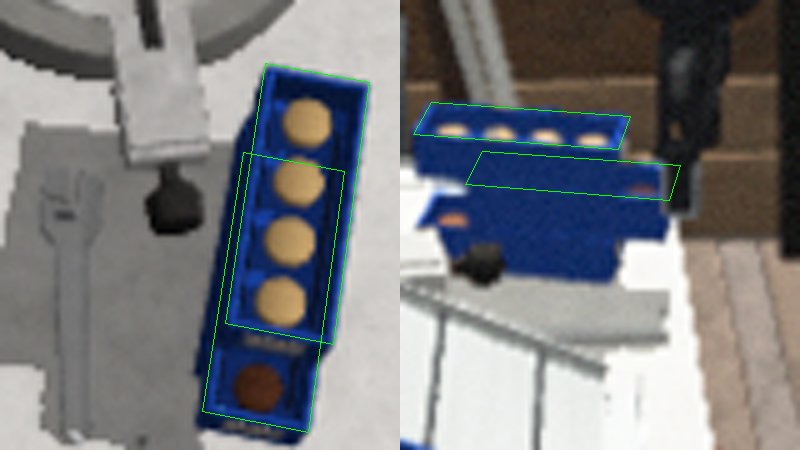

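The pale tray's rim matches its predicted outline in both views (top: (265,63) to (333,343)), and the dark tray is unchanged. The stack is level and the arm is clear.

```bash
python3 -c "
from rig import manip
print(manip.sign_off())"
```

```text
the job is handed in; nothing more can be done
None
```

The job is handed in at about 19 s of 54: the dark tray is hooked one notch out over the bottom tray's robot-side end and the pale tray stands straight above the bottom tray; both came fully down at the expected height, and the white tray and the tools were left alone.

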